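# File a sample card in a lever arch file

## Task

File the loose sample card: lift the lever of the lever arch file so that its rings spring wide open, lower the card with both holes over the two upright posts until it lies flat, coupon upward, and then press the lever down until it clicks shut and stays down by itself. Feel your way down with the lever: stop as soon as it is home and do not force it further against its buffer. Leave the black mounted specimen, the magnet and the pen beside the file where they are.

Things in the scene. Friction and masses are not known exactly. Their poses are not given: they have to be found in the camera images.
- file_board: Fixed blue back board of the file, flat on the bench, 227 x 160 mm, 6 mm thick. Origin at bench level midway between the posts; x to the side where cards lie (board to +97 mm; the lever points to -x, board to -130), y along the posts, z up. Cards lie on a grey packing whose top is 12 mm above the bench, x -14 to +84, y -53 to +53 mm, with two arms under the rings (to x -53, beyond y +-19).
- post_foot (a point): Point at bench level straight below the file's +y post (board frame x 0, y +40 mm); the other post is at board y -40. Steel posts, 6 mm thick, with round tips 49 mm above the bench. On the bench a cream machine, over 0.2 m tall, fills the area beyond x 0.6, left of y 0.13 (m, robot frame): carry the card round in front of its corner.
- tab_foot (a point): Point at bench level straight below the middle of the lever's black tab when down (board x -110, y 0). The lever stands on its own foot of UNKNOWN height: the foot's top is anywhere from 9 to 29 mm above the bench, lever and all with it. Tab 18 mm wide (y), 29 long; when down its underside is 16, its top 21 to 23 mm above the foot's top. The foot is 11 mm wide below tab and bar, 25 mm at the hinge.
- lever (a joint): Lever, rad: 0 down, grows as the tab is lifted, stop at 0.95. Hinge along y at board x -28 mm, 16 mm above its foot's top, 82 mm from the tab's middle. A catch holds it at 0 to 0.03; 2 to 3 N up at the tab frees it, its spring opens it. Going down, the catch (0.08 to 0.03) takes 4 to 8 N at the tab, then clicks; from 0 on a buffer adds 15 N per mm. Stop at 9 to 12 N; never force it below -0.0125 (18 N).
- rings (a joint): The two steel ring arches at board y +40 and -40 mm, rad; driven by the lever (1.1 x its angle). They pivot at board x -30 mm, 20 mm above the bench. 0 = shut over the post tips, 56 mm above the bench; about 1.04 = open, lying back between x -57 and -27 mm, up to 64 mm above the bench.
- card_grip (a point): Centre of the grey steel coupon (55 mm along x, 20 along y, 12 high) fixed on the loose white card; grasp it across the 20 mm. Card 100 (x) x 110 (y) x 4 mm, 0.13 to 0.22 kg; this point is 10 mm above its underside. Site axes = card axes. Its 10 mm holes are at x -40, y +40 and -40 mm from here, so once filed this point is at board x +40, y 0, axes as the board's. Card edges x -52 and +48.
- mount: Bystander: black mounted specimen, a short cylinder 30 mm across, 21 mm high, standing beside the file. Origin at the centre of its underside.
- magnet_pot: Bystander: red pot magnet with a black knob, 32 mm across, 27 mm high, standing beside the file. Origin at the centre of its underside.
- pen: Bystander: black pen, 145 mm long, 12 mm wide, lying beside the file. Origin at the centre of its underside.
Things that resemble listed ones, but are neither listed nor needed, are in the scene too. There is more than one size of the part that bears card_grip; the job needs the larger.

How it is judged (in metres and radians):
On the way, in this order (a step that is already met when the one before it is completed fails the run):
1. the lever is up and the rings are open (value of joint lever above 0.8 rad), for 0.2 s.
2. the card lies on the posts, both holes threaded, while the rings are open (x of card_grip in the frame of file_board between 0.037 and 0.043 m and y of card_grip in the frame of file_board between -0.003 and 0.003 m and z of card_grip in the frame of file_board between 0.018 and 0.027 m and angle between card_grip's own z axis and vertical below 0.08 rad and angle between the x axis of card_grip and the x axis of file_board, either way round below 0.08 rad and value of joint lever above 0.6 rad), for 0.2 s.
At the end, for the whole second after the job is handed in: The lever is down and caught (below 0.035 rad) and stays so untouched; the card lies threaded on both posts: its coupon's centre within 3 mm of the place 40 mm behind the post line, 18 to 27 mm above the bench (flat on the packing), level within 0.08 rad and in line with the file within 0.08 rad (value of joint lever below 0.035 rad and x of card_grip in the frame of file_board between 0.037 and 0.043 m and y of card_grip in the frame of file_board between -0.003 and 0.003 m and z of card_grip in the frame of file_board between 0.018 and 0.027 m and angle between card_grip's own z axis and vertical below 0.08 rad and angle between the x axis of card_grip and the x axis of file_board, either way round below 0.08 rad).
It fails at once if the lever is forced past home against its buffer (more than 0.0125 rad below zero, about 18 N at the tab) (value of joint lever below -0.0125 rad).
It fails at once if the mounted specimen is pushed more than 25 mm from its place (distance of mount from where it was at the start of the episode above 0.025 m).
It fails at once if the magnet is pushed more than 25 mm from its place (distance of magnet_pot from where it was at the start of the episode above 0.025 m).
It fails at once if the pen is pushed more than 25 mm from its place (distance of pen from where it was at the start of the episode above 0.025 m).
It also fails if it takes over 72 s, if anything falls off the work surface, if the arm or the gripper's body presses on something with over 40 N, if the wrist force passes 120 N, or if a joint passes its speed limit or range.

## Robot

A 6-joint arm with a two-finger parallel gripper is mounted at the origin on a cart in front of the work surface, level with it; the furniture and walls round the work are solid. World frame = base frame: x ahead of the robot, y to its left, z up, the work surface at z = 0. Lengths are in m, angles in degrees, forces in N, time in s.
With the tool pointing down it reaches from about 0.25 to 0.8 m from the base axis. Payload 8.5 kg.
Tool frame: the origin (TCP) lies at the very end of the fingers, on their centre line; the grasp point (between the pads) lies 19 mm behind it; z points along the fingers, y is the direction in which the jaws open and shut (so a half turn about z gives the same grasp; the last joint's range is limited). The gripper opens to 85 mm and grips with 20 to 120 N. Pads are 22 mm wide; open, the fingers measure 114 mm over their backs; the gripper's body (76 mm by 85 mm) begins 54 mm behind the grasp point. The pads swing forward as they close: fully open they stand 13 mm farther back than shut.
Start: joints at [-64.4, 13.648, -0.773, 75.585, 0, 90], TCP at [0.227, -0.473, 0.231] pointing down, gripper open.
Joint ranges: [-152.45, 152.45], [-59.26, 108.67], [-65.41, 83.53], [-104.44, 129.93], [-82.83, 76.93], [-180, 180]. Speed limits (degrees/s): [127.2, 127.2, 159.86, 180, 180, 180].

## Interface

Orientations are given as a 3x3 rotation matrix whose columns are the frame's x, y, z axes.
In Python, from plant import arm gives the robot as it stands. Calls block until the motion is done:
- arm.reach(position, orientation): joint-space move of the TCP to a pose.
- arm.move_l(position, ori=None, max_speed=0.15): straight line of the TCP; ori=None keeps the orientation; max_speed is the mean speed in m/s.
- arm.move_joints(angles): joint-space move.
- arm.gripper_to(opening, f_grip=None): opening from 0.0 (shut) to 1.0 (fully open); f_grip is the grip in N (None keeps the last); returns when the fingers have stopped.
- arm.wait(seconds).
- arm.ik(position, orientation): joint angles nearest the present ones, or None.
- arm.get_obs(): the state.
- arm.camera(name): name is "side" or "top"; returns a dict with "img" (400x640x3 uint8, red, green, blue), "camera_matrix" (3x3 intrinsics, pixels), "k1" (the pictures are not rectified: a ray, as slopes to the right and down, at radius r is drawn at 1 + k1 r^2 times it, then the intrinsics apply), "extrinsics" (4x4, takes a point from camera to world coordinates). Camera axes: x right, y down, z forward; pixel columns grow to the right and rows downward; lengths in m; the calibration is good to about 2 mm. A picture is of the moment at which its call begins. There is no depth.
A pose or a line that the arm cannot do raises arm.PlanningError and nothing moves.
- arm.finish_job(): hands the job in, once; it reports no verdict.
The state is a dict: "time_s": time; "q": joint angles; "joint_vel": joint speeds; "joint_torque": joint torques, N m; "eef_pos": TCP position; "eef_rot": TCP orientation; "ft_force": force on the tool from outside, world axes, zero at the start; "moment": the same for the moment, N m; "finger_gap": opening from 0.0 (shut) to 1.0 (fully open).
Only numpy, scipy, OpenCV 4.12 (cv2) and the standard library are available. Lean on these libraries where they do the work, as an engineer would, in place of code of your own. Each camera call takes 0.05 s, during which the arm holds its last target. There are 200 camera calls.

## Working session

There is one attempt and no reset: what is moved stays moved. The work goes in short steps, each a Python script; the robot and the scene stay as the last script left them, time stands still between calls to the robot, and variables do not carry over. Pictures are saved under pics/ and viewed, about 8 in all and at most 12, crops included, and the job is handed in when it is done.

```bash
ls; mkdir -p pics; python3 - <<'E'
from plant import arm
import cv2,numpy as np
for n in("side","top"):
    c=arm.camera(n);cv2.imwrite(f"pics/{n}0.png",c["img"][:,:,::-1]);print(n,c["camera_matrix"],c["k1"],c["extrinsics"].tolist() if hasattr(c["extrinsics"],'tolist') else c["extrinsics"])
print(arm.get_obs())
E
```

```text
pics
side [[501.36334771   0.         323.09719708]
 [  0.         501.36334771 202.45931136]
 [  0.           0.           1.        ]] 0.05148751586906851 [[0.9265293518750515, -0.168419933427115, 0.33641950915249097, 0.07597443483270044], [-0.37544069001921415, -0.4715256329444986, 0.7979397632366657, -0.9651140175029445], [0.02424146018483874, -0.8656201843191366, -0.500114035103406, 0.7955651344422333], [0.0, 0.0, 0.0, 1.0]]
top [[404.66711871   0.         320.61329511]
 [  0.         404.66711871 194.89692907]
 [  0.           0.           1.        ]] -0.0034645343583081557 [[0.014290181225524032, -0.9862345999954526, 0.16473343465232382, 0.3465046161752627], [-0.9996120894846234, -0.010152082339066018, 0.02593464440407806, 0.1985487244045399], [-0.02390525625729269, -0.16504014358934188, -0.9859971043199277, 1.3678915327422256], [0.0, 0.0, 0.0, 1.0]]
{'time_s': 0.1, 'q': array([-6.44004716e+01,  1.36782442e+01, -8.10172381e-01,  7.55854048e+01,
        1.21682367e-04,  9.00021801e+01]), 'joint_vel': array([-0.02937631, -0.05537598,  0.16101812, -0.03725379,  0.05335402,
        0.05970102]), 'joint_torque': array([ 8.01066617e-04, -5.39720607e+01,  3.46999741e+01,  1.34356075e-02,
        6.61874719e-05, -2.52716120e-06]), 'eef_pos': array([ 0.22668415, -0.47313481,  0.23074847]), 'eef_rot': array([[ 9.01852524e-01,  4.32043652e-01, -5.54784912e-04],
       [ 4.32044008e-01, -9.01851774e-01,  1.16286511e-03],
       [ 2.07473163e-06, -1.28842433e-03, -9.99999170e-01]]), 'ft_force': array([-0.28419572, -0.03427542,  0.25080548]), 'moment': array([ 0.01031755, -0.00344115,  0.00022393]), 'finger_gap': 1.0008378427185787}
```

View pics/top0.png

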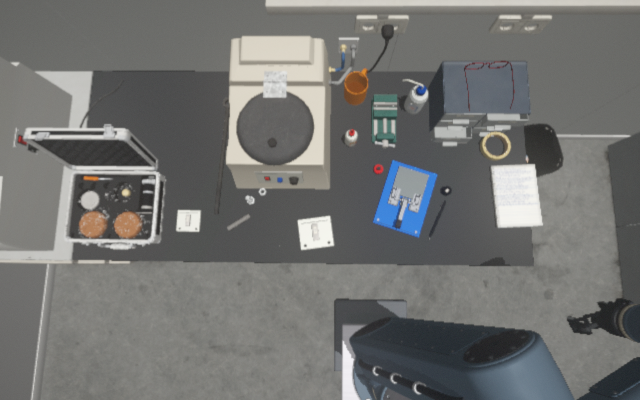

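View pics/side0.png

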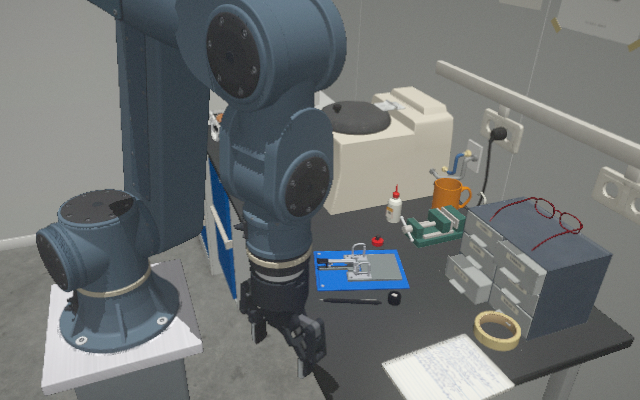

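The top view shows two white cards: a larger one at (315,232) and a smaller one at (189,221). The notepad at (516,196) also looks similar but isn't a card. The file is at (406,199), with its lever tab near (398,220). The magnet is at (379,169), the mount at (446,190) and the pen at (438,220). The larger card at (315,232) fits the description, so I'll check it in a close crop and measure it.

```bash
cat > h.py <<'E'
import cv2,numpy as np
def ray(c,uv):
    K=np.array(c["camera_matrix"]);E=np.array(c["extrinsics"])
    s=cv2.undistortPoints(np.float64(uv).reshape(-1,1,2),K,np.array([c["k1"],0,0,0.])).reshape(-1,2)
    d=np.c_[s,np.ones(len(s))]@E[:3,:3].T
    return E[:3,3],d
def plane(c,uv,z):
    o,d=ray(c,uv);return o+d*((z-o[2])/d[:,2])[:,None]
def proj(c,p):
    E=np.array(c["extrinsics"]);r,_=cv2.Rodrigues(E[:3,:3].T);t=-E[:3,:3].T@E[:3,3]
    return cv2.projectPoints(np.float64(p).reshape(-1,1,3),r,t,np.array(c["camera_matrix"]),np.array([c["k1"],0,0,0.]))[0].reshape(-1,2)
def biggest(m,box):
    k=np.zeros_like(m);x0,y0,x1,y1=box;k[y0:y1,x0:x1]=m[y0:y1,x0:x1]
    return max(cv2.findContours(k,cv2.RETR_EXTERNAL,cv2.CHAIN_APPROX_NONE)[0],key=cv2.contourArea)
E
python3 - <<'E'
from plant import arm
from h import *
c=arm.camera("top");im=c["img"];hsv=cv2.cvtColor(im,cv2.COLOR_RGB2HSV)
blue=cv2.inRange(hsv,(100,150,80),(125,255,255));white=cv2.inRange(hsv,(0,0,170),(180,60,255))
def rect(m,box,z):
    k=biggest(m,box).reshape(-1,2)
    p=plane(c,k,z)[:,:2];r=cv2.minAreaRect(np.float32(p*1000));print(r);return r
rect(blue,(360,150,450,245),.006)
rect(white,(290,205,345,258),.004);rect(white,(170,200,210,240),.004)
s=arm.camera("side");hs=cv2.cvtColor(s["img"],cv2.COLOR_RGB2HSV);c0=c
c=s;rect(cv2.inRange(hs,(100,150,80),(125,255,255)),(310,235,415,300),.006)
B=im[:,:,::-1]
f=lambda a,s:cv2.resize(a,None,fx=s,fy=s,interpolation=cv2.INTER_CUBIC)
a=f(B[200:255,290:350],4.5);b=f(B[200:255,165:225],4.5);d=f(B[150:245,365:455],5)
out=np.zeros((560,800,3),np.uint8)
out[:a.shape[0],:a.shape[1]]=a;out[260:260+b.shape[0],:b.shape[1]]=b;out[:d.shape[0],300:300+d.shape[1]]=d
cv2.imwrite("pics/crop1.png",out)
e=f(s["img"][230:310,305:420,::-1],6.9);cv2.imwrite("pics/crop2.png",e)
E
```

```text
((567.4303588867188, -51.926971435546875), (160.24627685546875, 227.15589904785156), 72.15234375)
((446.043701171875, 250.58444213867188), (102.02912902832031, 111.69642639160156), 8.2971773147583)
((481.3404846191406, 685.5869140625), (71.86750793457031, 80.24546813964844), 0.6465964913368225)
((565.6690063476562, -51.758323669433594), (163.7000274658203, 227.74252319335938), 71.79920196533203)
```

View pics/crop1.png

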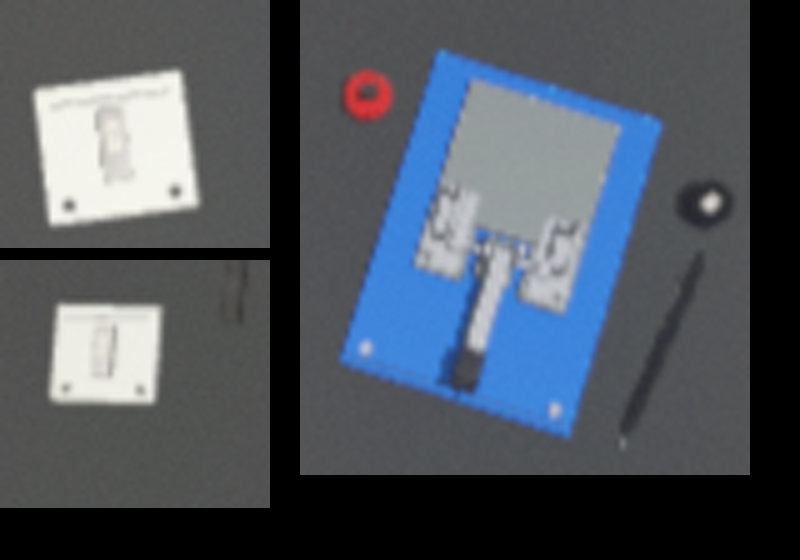

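View pics/crop2.png

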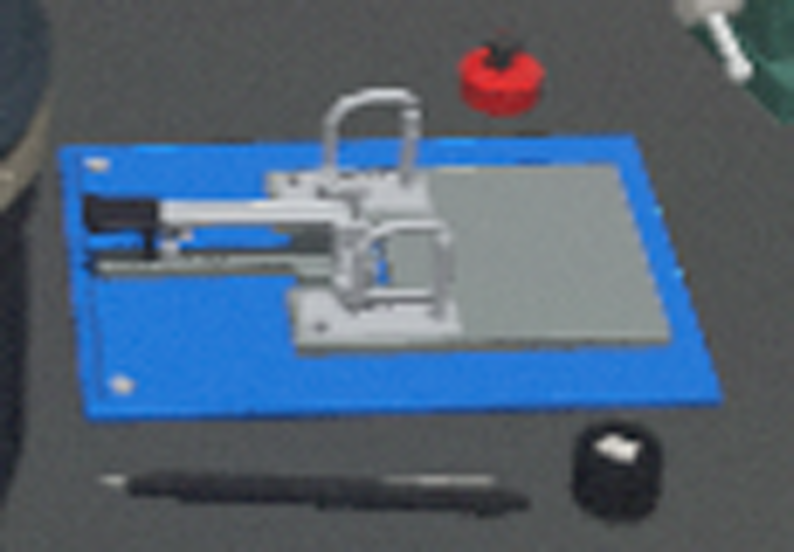

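Crop 1 confirms the choice: the larger card measures 102 x 112 mm and has its holes on the near side. The small one is about 72 x 80 mm. In the side crop the black tab spans about (83–160, 195–235), which is roughly (317–328, 258–264) in the full picture. Next I'll work out the tab height.

```bash
cat >> h.py <<'E'
BO=np.array([.5824,-.0570]);BY=np.radians(-18.0)
def b2w(x,y,z=0.):
    c,s=np.cos(BY),np.sin(BY);return np.array([BO[0]+c*x-s*y,BO[1]+s*x+c*y,z])
def R(yaw):
    c,s=np.cos(yaw),np.sin(yaw);return np.array([[c,s,0],[s,-c,0],[0,0,-1.]])
E
python3 - <<'E'
from plant import arm
from h import *
s=arm.camera("side");t=arm.camera("top")
for n,c,box in(("side",s,(312,250,334,270)),("top",t,(385,212,406,232))):
    g=cv2.cvtColor(c["img"],cv2.COLOR_RGB2GRAY);m=cv2.inRange(g,0,45);k=biggest(m,box)
    print(n,cv2.boundingRect(k),cv2.contourArea(k),cv2.minAreaRect(k))
    if n=="side": print(g[254:272,314:334])
    for f in(.009,.019,.029):
        print(f,proj(c,[b2w(x,y,f+z) for x,y,z in((-.1245,.009,.022),(-.1245,-.009,.022),(-.0955,-.009,.023),(-.0955,.009,.023),(-.1245,-.009,.016),(-.0955,-.009,.016))]).round(1).tolist())
E
```

```text
side (325, 263, 2, 4) 0.5 ((325.9499816894531, 264.3500061035156), (3.1622774600982666, 0.9486832022666931), 71.56504821777344)
[[ 98  98  96 112 134 152 129 108 104 108 104 107 104 108 106 107 111 102
  104 111]
 [ 88  99  94 105 105 104 107 105 109 104 104 104 107 106 106 107 103 108
  103 103]
 [ 95 100  93 108 103 110 106 104 106 107 107 109 106 108 107 108 109 104
  108 107]
 [ 90 103  95  99 106 109 108 104 106 104 107 107 110 106 108 105 106 107
  107 106]
 [ 88 102  83  61  60  69  82  82  81  81  81  80  82  87 100 107 108 108
  109 105]
 [ 95 103  91  46  55  50  51  46  52  49  53  51  49  63 141 185 183 176
  170 173]
 [ 93 104  87  50  48  52  53  45  46  54  52  51  51  52 147 193 192 191
  189 190]
 [ 96 105  86  41  51  47  53  52  49  48  52  51  54  54 145 194 192 192
  193 196]
 [ 99 108  92  49  43  52  63  68  68  65  65  61  58  57  85 126 137 136
  131 128]
 [ 95 101 103  82  43  43  54  57  62  70  66  45  40  51  82  91  77 114
  129  96]
 [ 87  97  99  94 103 107 106 106 108 104 100  76  35  62  97 100 107 145
  156 105]
 [ 82  99  95  92 104 107 106  92  86
[... 418 characters left out ...]
108 112 106 105 104 105 106 107 109 103  99
  107 102]
 [ 84 101 105 102 102 106 105 107 104 108 108 108 109 108 105 103 108 105
  108 106]]
0.009 [[317.2, 259.7], [317.6, 264.0], [329.1, 263.4], [328.6, 259.1], [317.6, 265.9], [329.0, 265.7]]
0.019 [[317.3, 256.5], [317.7, 260.8], [329.2, 260.2], [328.7, 255.9], [317.6, 262.7], [329.2, 262.5]]
0.029 [[317.3, 253.3], [317.8, 257.6], [329.4, 257.0], [328.8, 252.7], [317.7, 259.5], [329.3, 259.2]]Traceback (most recent call last):
  File "<stdin>", line 5, in <module>
  File "h.py", line 14, in biggest
    return max(cv2.findContours(k,cv2.RETR_EXTERNAL,cv2.CHAIN_APPROX_NONE)[0],key=cv2.contourArea)
ValueError: max() iterable argument is empty
```

The tab's top and bottom rows (about 258 and 263.5) put the foot top near 15 mm, so the tab centre is about 34 mm up. I'll grip the tab across its width and lift it along its arc.

```bash
python3 - <<'E'
from plant import arm
from h import *
O=R(BY);F=.015
arm.reach(b2w(-.11,0,.2),O);arm.gripper_to(.45,20)
arm.move_l(b2w(-.11,0,.021),O,.12);o=arm.get_obs();print(o["eef_pos"],o["ft_force"])
arm.gripper_to(0,20);o=arm.get_obs();print(o["finger_gap"],o["ft_force"])
h=F+.016
for a in np.r_[.04,.1,.25:.96:.1]:
    x=-.028-.082*np.cos(a);z=.021+.082*np.sin(a)
    arm.move_l(b2w(x,0,z),O,.08);o=arm.get_obs();print(round(a,2),o["ft_force"].round(1),round(o["finger_gap"],3))
c=arm.camera("side");cv2.imwrite("pics/s1.png",c["img"][:,:,::-1])
a=arm.camera("top")["img"][140:290,270:470,::-1]
b=cv2.resize(c["img"][150:310,260:440,::-1],None,fx=2.2,fy=2.2);a=cv2.resize(a,None,fx=1.9,fy=1.9)
o=np.zeros((400,800,3),np.uint8);o[:b.shape[0],:b.shape[1]]=b;o[:a.shape[0],400:400+a.shape[1]]=a;cv2.imwrite("pics/m1.png",o)
print(arm.get_obs()["time_s"])
E
```

```text
[ 0.47820442 -0.02302508  0.02150821] [ 0.3868794   0.67574669 -0.49953968]
0.20174447382050884 [1.09223807 4.70213698 1.23532363]
0.04 [3.1 6.3 0.7] 0.203
0.1 [ 3.2  4.6 -1.1] 0.2
0.25 [ 4.   4.3 -0.1] 0.203
0.35 [ 3.6  4.7 -0.6] 0.203
0.45 [ 4.   5.  -1.7] 0.2
0.55 [ 3.4  5.1 -1. ] 0.202
0.65 [ 3.5  5.6 -0.9] 0.203
0.75 [ 2.3  6.3 -0.6] 0.202
0.85 [ 2.2  5.3 -0.9] 0.205
0.95 [ 2.4  7.  -1.4] 0.203
9.1167
```

View pics/m1.png

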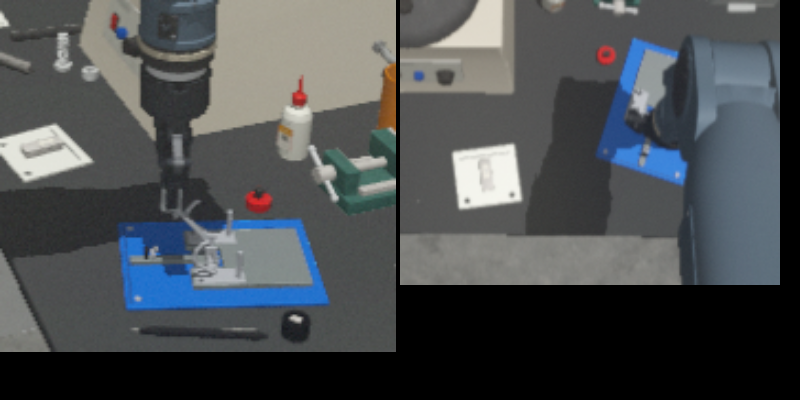

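The lever is up, the rings lie back, and both posts are free. The larger card shows in both views. I'll release the tab, move above the card, and measure the posts and the card.

```bash
python3 - <<'E'
from plant import arm
from h import *
p0=arm.get_obs()["eef_pos"];tgt=b2w(-.028-.082*np.cos(.95),0,.021+.082*np.sin(.95));print("err mm",(p0-tgt)*1000)
arm.gripper_to(.45,20);p=p0.copy();p[2]=.25;arm.move_l(p,None,.25)
O=R(np.radians(8.3))
arm.reach([.40,.10,.30],O)
s=arm.camera("side");t=arm.camera("top")
for n,c,bx,cx in(("side",s,(305,230,420,310),(255,200,310,240)),("top",t,(360,150,450,245),(290,205,345,258))):
    hsv=cv2.cvtColor(c["img"],cv2.COLOR_RGB2HSV)
    for nm,m,b,z in(("board",cv2.inRange(hsv,(100,150,70),(125,255,255)),bx,.006),("card",cv2.inRange(hsv,(0,0,150),(180,60,255)),cx,.004)):
        try:
            k=biggest(m,b).reshape(-1,2);r=cv2.minAreaRect(np.float32(plane(c,k,z)[:,:2]*1000));print(n,nm,np.round(r[0],1),np.round(r[1],1),round(r[2],2))
        except ValueError: print(n,nm,"none")
    print("posts",proj(c,[b2w(0,.04,.049),b2w(0,-.04,.049),b2w(0,.04,.012),b2w(0,-.04,.012)]).round(1).tolist())
cv2.imwrite("pics/s2.png",s["img"][:,:,::-1]);cv2.imwrite("pics/t2.png",t["img"][:,:,::-1])
a=cv2.resize(s["img"][235:285,330:400,::-1],None,fx=8,fy=8);b=cv2.resize(t["img"][170:225,380:430,::-1],None,fx=4.5,fy=4.5)
o=np.zeros((400,800,3),np.uint8);o[:,:560]=a;o[:b.shape[0],565:565+b.shape[1]]=b;cv2.imwrite("pics/m2.png",o);print(arm.get_obs()["time_s"])
E
```

```text
err mm [-0.00445691  0.58980775 -0.39958813]
side board [565.9 -51.8] [163.7 227.3] 71.8
side card [439. 306.] [101.7  19.7] 15.56
posts [[364.4, 245.9], [369.1, 264.6], [363.5, 257.4], [368.0, 276.6]]
top board [607.4 -64.6] [160.1 143.2] 72.37
top card [446.5 252.5] [103.1 109.4] 8.19
posts [[397.1, 187.3], [420.5, 195.0], [395.3, 189.3], [418.1, 196.8]]
11.1083
```

View pics/m2.png

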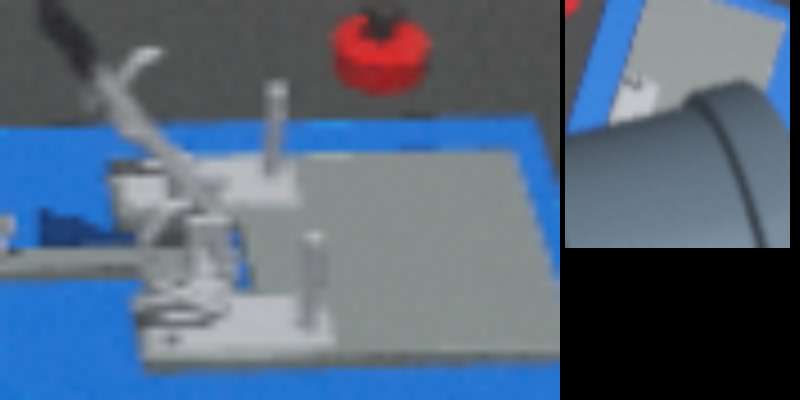

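The posts stand about where predicted. The side fit includes the board's near face, and the tab pushed the jaws towards +y, so I'm moving the board estimate about 1 mm in +y. Now for the card.

```bash
sed -i 's/^BO=.*/BO=np.array([.5826,-.0559]);BY=np.radians(-18.0)/' h.py; python3 - <<'E'
from plant import arm
from h import *
O=R(np.radians(8.3));G=[.4475,.2515]
arm.gripper_to(.6,60)
arm.reach(G+[.12],O);arm.move_l(G+[.0045],O,.1);o=arm.get_obs();print(o["eef_pos"],o["ft_force"])
arm.gripper_to(0,60);o=arm.get_obs();print(o["finger_gap"],o["ft_force"],o["time_s"])
arm.move_l(G+[.20],O,.2);o=arm.get_obs();print(o["finger_gap"],o["ft_force"])
arm.reach([.43,.0,.22],R(np.radians(-8)))
B=R(BY);arm.reach(b2w(.04,0,.2),B);arm.move_l(b2w(.04,0,.068),B,.12)
arm.wait(.3);o=arm.get_obs();print(o["eef_pos"],b2w(.04,0,.068),o["ft_force"],o["time_s"])
s=arm.camera("side");t=arm.camera("top")
cv2.imwrite("pics/s3.png",s["img"][:,:,::-1]);cv2.imwrite("pics/t3.png",t["img"][:,:,::-1])
u=.068-.0045
for c in(s,t):print("corners",proj(c,[b2w(x,y,u+.004) for x,y in((-.012,.055),(-.012,-.055),(.088,-.055),(.088,.055))]).round(1).tolist())
a=cv2.resize(s["img"][210:300,320:425,::-1],None,fx=6,fy=6);cv2.imwrite("pics/m3.png",a)
E
```

```text
[0.44791652 0.25172497 0.00504011] [ 0.64966955  0.67435404 -0.70187285]
0.21496827364702895 [-0.49757694 -0.41186693  5.86083982] 14.0417
0.21401373829174547 [ 0.1708008  -0.37843775 -1.75458481]
[ 0.62084279 -0.06827477  0.0683553 ] [ 0.62064226 -0.06826068  0.068     ] [ 0.04387833 -0.84648212 -1.98293804] 18.5333
corners [[359.4, 236.6], [365.5, 262.1], [406.4, 261.2], [397.3, 235.8]]
corners [[392.2, 188.2], [424.8, 198.9], [433.5, 170.3], [401.2, 159.9]]
```

View pics/m3.png

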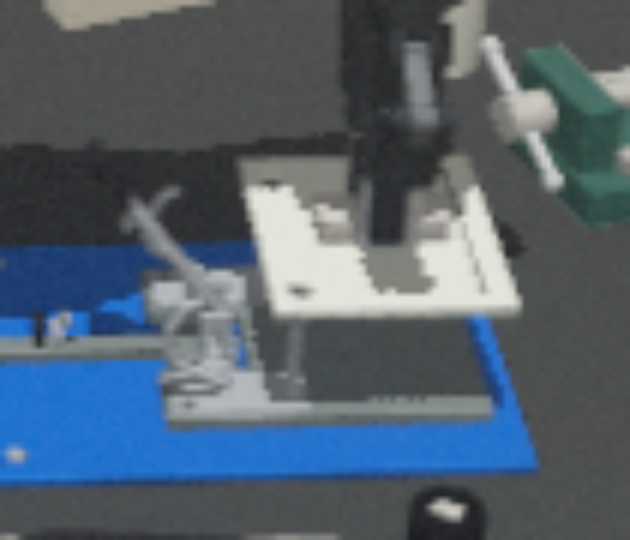

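The card is level over the file. Its near hole is at crop (300,290) and the post below at column 297, so they line up within about a pixel. I'll lower it in steps and watch the forces.

```bash
python3 - <<'E'
from plant import arm
from h import *
B=R(BY);f0=arm.get_obs()["ft_force"]
c,s=np.cos(BY),np.sin(BY)
for z in list(np.arange(.060,.044,-.002))+list(np.arange(.042,.0165,-.003))+[.0175,.0168]:
    arm.move_l(b2w(.04,0,z),B,.05);o=arm.get_obs();f=o["ft_force"]-f0
    print(round(z,4),round(o["eef_pos"][2],4),"board fx %.1f fy %.1f fz %.1f"%(c*f[0]+s*f[1],-s*f[0]+c*f[1],f[2]),o["moment"].round(2))
    if np.linalg.norm(f)>8: print("stop");break
sd=arm.camera("side");print(o["time_s"])
a=cv2.resize(sd["img"][210:300,320:425,::-1],None,fx=6,fy=6);cv2.imwrite("pics/m4.png",a)
E
```

```text
0.06 0.0593 board fx 0.3 fy 0.2 fz 0.3 [-0.02  0.04  0.01]
0.058 0.0579 board fx -1.6 fy 1.0 fz 0.0 [-0.03 -0.04 -0.01]
0.056 0.0559 board fx -0.9 fy 1.3 fz -0.5 [-0.   -0.09 -0.02]
0.054 0.0538 board fx -0.2 fy 0.3 fz 0.1 [-0.02 -0.   -0.02]
0.052 0.0518 board fx 0.2 fy 0.2 fz 0.7 [-0.01  0.03  0.01]
0.05 0.0498 board fx 0.0 fy 0.1 fz 0.1 [-0.01  0.04 -0.  ]
0.048 0.0478 board fx -0.8 fy 0.5 fz 0.7 [0.01 0.02 0.05]
0.046 0.0458 board fx 0.6 fy 0.1 fz 0.2 [ 0.03 -0.01  0.03]
0.042 0.0416 board fx 0.1 fy 0.6 fz 1.5 [-0.02  0.03 -0.03]
0.039 0.0388 board fx -0.1 fy 0.4 fz 0.7 [ 0.01  0.02 -0.01]
0.036 0.0358 board fx 0.4 fy 0.6 fz 1.2 [ 0.   -0.    0.03]
0.033 0.0328 board fx -0.7 fy 1.1 fz 0.3 [ 0.06 -0.01 -0.03]
0.03 0.0297 board fx 0.1 fy 0.5 fz 0.2 [ 0.02  0.03 -0.02]
0.027 0.0268 board fx -1.2 fy 1.6 fz 0.6 [ 0.07 -0.    0.03]
0.024 0.0238 board fx -0.5 fy -0.8 fz 0.5 [ 0.01 -0.01 -0.04]
0.021 0.0207 board fx -0.2 fy 1.5 fz 0.5 [-0.03  0.04  0.  ]
0.018 0.0178 board fx 0.3 fy 1.2 fz 1.3 [ 0.03  0.05 -0.  ]
0.0175 0.0175 board fx -0.4 fy 0.1 fz 0.1 [ 0.02 -0.01  0.  ]
0.0168 0.0172 board fx -1.4 fy 1.3 fz 5.7 [ 0.03  0.31 -0.06]
23.4417
```

View pics/m4.png

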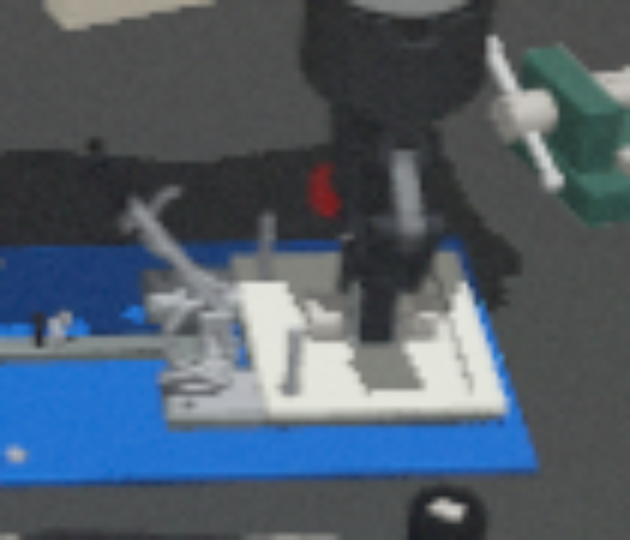

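The card is threaded on both posts, visible through its holes at crop (267,245) and (293,360), and lies flat. I'll release it, then press the lever down along its arc with closed fingers, checking force on the last millimetres.

```bash
cat > press.py <<'E'
from plant import arm
from h import *
B=R(BY);F=.015
def P(a,r=.090,n=.007): # closed fingertip's outer bottom edge on the tab top
    return b2w(-.028-r*np.cos(a)+n*np.sin(a)+.011*1,0,F+.016+r*np.sin(a)+n*np.cos(a))
arm.gripper_to(.5,60);arm.wait(.2)
arm.move_l(b2w(.04,0,.19),B,.2)
arm.gripper_to(0,40)
arm.reach(P(1.2)+[0,0,.03],B);arm.move_l(P(1.2),B,.15);arm.wait(.2)
f0=arm.get_obs()["ft_force"];print("t",arm.get_obs()["time_s"])
for a in np.arange(1.1,.17,-.1):
    arm.move_l(P(a),B,.08);o=arm.get_obs();f=o["ft_force"]-f0;print(round(a,2),f.round(1),round(o["eef_pos"][2],4))
    if f[2]>8: print("high");break
c=arm.camera("side");cv2.imwrite("pics/m5.png",cv2.resize(c["img"][210:300,300:420,::-1],None,fx=6,fy=6))
np.save("f0.npy",f0);print(arm.get_obs()["time_s"])
E
python3 press.py
```

```text
t 26.5583
1.1 [ 0.1 -0.2  0.3] 0.1148
1.0 [ 0.1 -0.6  0.3] 0.1106
0.9 [0.4 0.4 2.3] 0.106
0.8 [ 0.4 -0.3  1. ] 0.1005
0.7 [0.6 0.1 0.8] 0.0943
0.6 [ 0.7 -1.1  1.9] 0.0875
0.5 [ 1.  -0.4  1.6] 0.0802
0.4 [0.3 0.3 1.9] 0.0724
0.3 [-0.5  0.5  2. ] 0.0642
0.2 [-0.7  0.4  1.3] 0.0557
29.275
```

View pics/m5.png

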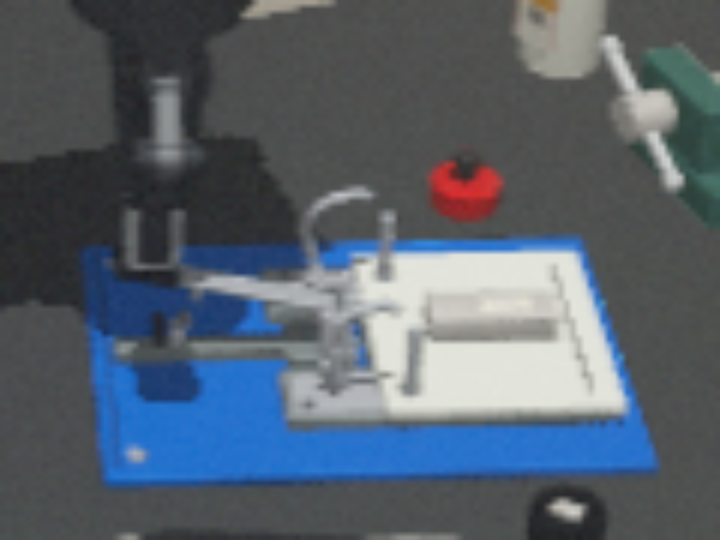

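The card is filed and flat, and the fingertip rests on the black tab at crop (150,270) with the lever nearly down. Next come the fine steps with force checks.

```bash
python3 - <<'E'
from plant import arm
from h import *
B=R(BY);f0=np.load("f0.npy");p=arm.get_obs()["eef_pos"].copy();e=b2w(-.108,0,0)
z=p[2];L=[]
while z>.026:
    z-=.0006 if z>.046 else .0002
    arm.move_l([e[0],e[1],z],B,.02);arm.wait(.03);o=arm.get_obs();fz=(o["ft_force"]-f0)[2]
    L.append((round(z*1e3,1),round(o["eef_pos"][2]*1e3,2),round(fz,1)))
    if fz>=9.3 or o["time_s"]>58: break
print(*L[::3],*L[-14:],o["time_s"])
E
```

```text
(np.float64(55.3), np.float64(55.49), np.float64(1.0)) (np.float64(53.5), np.float64(53.41), np.float64(2.8)) (np.float64(51.7), np.float64(51.61), np.float64(2.2)) (np.float64(49.9), np.float64(49.83), np.float64(1.7)) (np.float64(48.1), np.float64(48.03), np.float64(2.6)) (np.float64(46.3), np.float64(46.2), np.float64(2.2)) (np.float64(45.3), np.float64(45.24), np.float64(2.1)) (np.float64(44.7), np.float64(44.64), np.float64(2.4)) (np.float64(44.1), np.float64(44.04), np.float64(2.4)) (np.float64(43.5), np.float64(43.44), np.float64(1.5)) (np.float64(42.9), np.float64(42.85), np.float64(2.0)) (np.float64(42.3), np.float64(42.24), np.float64(2.5)) (np.float64(41.7), np.float64(41.65), np.float64(2.0)) (np.float64(41.1), np.float64(41.05), np.float64(2.4)) (np.float64(40.5), np.float64(40.45), np.float64(2.1)) (np.float64(39.9), np.float64(39.85), np.float64(4.5)) (np.float64(39.3), np.float64(39.18), np.float64(3.9)) (np.float64(38.7), np.float64(38.73), np.float64(7.3)) (np.float64(38.1), np.float64(38.05), np.float64(5.2)) (np.float64(37.5), np.float64(37.4), np.float64(0.7)) (n
[... 574 characters left out ...]
oat64(34.46), np.float64(-0.3)) (np.float64(34.3), np.float64(34.28), np.float64(1.2)) (np.float64(34.1), np.float64(34.09), np.float64(1.4)) (np.float64(33.9), np.float64(33.85), np.float64(2.5)) (np.float64(33.7), np.float64(33.64), np.float64(1.6)) (np.float64(33.5), np.float64(33.42), np.float64(1.3)) (np.float64(33.3), np.float64(33.24), np.float64(1.9)) (np.float64(33.1), np.float64(33.05), np.float64(2.5)) (np.float64(32.9), np.float64(32.87), np.float64(4.2)) (np.float64(32.7), np.float64(32.75), np.float64(4.8)) (np.float64(32.5), np.float64(32.66), np.float64(6.8)) (np.float64(32.3), np.float64(32.55), np.float64(8.8)) (np.float64(32.1), np.float64(32.47), np.float64(10.8)) 53.4667
```

The force shows the catch (about 7 N near 38.7 mm), then a drop at the click, then the buffer rising from about 33 mm. I stopped at 10.8 N. Now I'll back off and check.

```bash
python3 - <<'E'
from plant import arm
from h import *
B=R(BY);p=arm.get_obs()["eef_pos"].copy()
p[2]=.2;arm.move_l(p,B,.2);arm.reach([.36,.1,.25],B)
c=arm.camera("side");print(arm.get_obs()["time_s"])
cv2.imwrite("pics/m6.png",cv2.resize(c["img"][210:320,300:420,::-1],None,fx=5,fy=5))
E
```

```text
55.25
```

View pics/m6.png

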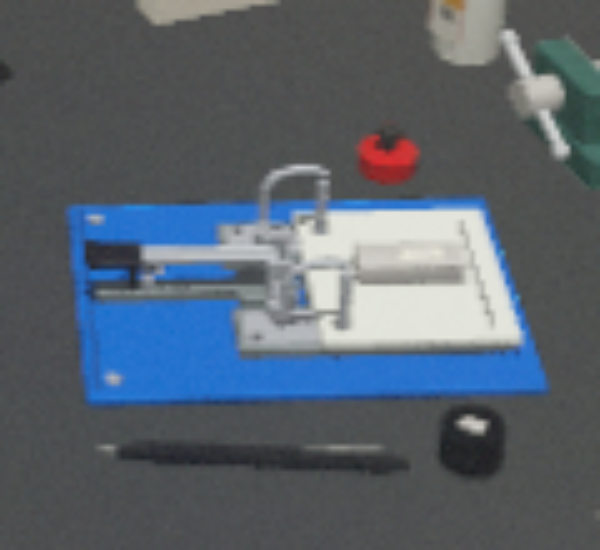

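The lever is down and staying there untouched (tab at crop (112,254)), and the rings are shut over the posts. The card is flat on both posts with the coupon up at (410,262), and the bystanders haven't moved.

```bash
python3 -c "
from plant import arm
arm.finish_job()"
```

```text
the job is handed in; nothing more can be done
```

The larger sample card is filed and the job is handed in; the last check picture was taken at 55 s of the 72 s allowed, and no verdict came back.

I gripped the tab and lifted the lever until the rings opened. I then lowered the card over both posts until it touched the packing, with about 6 N at contact. Last, I pressed the lever down: the catch took about 7 N, the force dropped at the click, and I stopped at 10.8 N on the buffer.

- **Last picture:** With the arm clear, the lever stays down by itself and the rings are shut over the posts. The card lies flat on both posts, coupon up. The mount, magnet and pen look undisturbed; I judged that by eye and did not measure it.
- **Disagreements:** The two cameras differed by about 2 mm on where the board is. About 5 N of sideways push while gripping the tab agreed with the side view, so I moved the estimate about 1 mm towards +y, and the card then threaded without side load.
- **Lever height:** The lever reached home with the tab top at about 33 mm, 4 mm lower than I had estimated from the pictures, so the force readings decided where to stop.
- **Not measured:** I did not measure the card's final position against the 3 mm limit.

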